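# Fit the bleed cap to the bench filter, seat it, crack it open a quarter turn and hold

## Task

Screw the loose black knurled bleed cap onto the threaded neck of the bench filter, clockwise, until it is fully home on the flange and comes up firm against the end of the thread. Then back it off a quarter turn, so that air can escape while I prime the pump, and finish with the cap still gripped in the fingers at that setting, ready to be closed. Leave the oil bottle, the screwdriver, the steel sleeve and the small jar where they are.

Things in the scene. Friction and masses are not known exactly. Their poses are not given: they have to be found in the camera images.
- cap_mid (a point): Centre (half-way up, 25 mm above the lower rim) of the loose bleed cap: black knurled cylinder, 43 mm diameter (grasp it across the knurl), 50 mm tall, about 0.28 kg, grey top with a white ridge. It stands on the riser, open end down. z is up its axis, x runs along the ridge; half a turn about z gives the same cap.
- cap_pins (a point): Inside the cap, on its axis, 6.9 mm above the lower rim. Two steel pins, 4 mm thick, point inward along the cap's +x and -x at this height. Counterbore 33.8 mm wide, 22.5 mm deep from the open end; above it a guide bore 25.2 mm wide up to 45 mm from the open end.
- seat (a point): Centre of the flange top (aluminium, 50 mm square, 70 mm above the riser's deck) of the filter, which is bolted down: clear bowl, grey head; ports along its y and -y reach 55 mm from the axis, 15 mm below the flange. z is up the neck. Cap home: rim on the flange, cap_mid 25 mm above here, ridge along this x (red index lines), pins firm on a stop (gives up to 10 degrees at 0.4 N m: do not wrench it further).
- stem_tip (a point): Top of the neck's plain guide stem (23 mm thick, chamfered end), on the axis, 44.5 mm above the flange; axes as for seat. The cap goes over it from above, 1.1 mm play all round.
- thread_top (a point): Top of the thread on the neck's foot, on the axis, 21.6 mm above the flange; axes as for seat. Right-hand, two-start, 31.2 mm over the threads, lead 18 mm a turn, 1 mm axial play: turning clockwise seen from above drives the cap down at that lead from the first degree on; backed off a quarter turn from home the ridge lies along seat's y and the rim is 3.5 to 5 mm above the flange.
- filter: The filter; origin at the centre of its round foot (69 mm), axes as for seat. Let yaw = angle of the cap's x from this x, taken between -10 and 170 degrees (half a turn is the same). Set over the stem, the cap comes to rest with its pins on the thread, rim 8.2 mm + 18 mm * yaw/360 above the flange, and needs yaw + 180 degrees of clockwise turning to come home: 10 to 25 degrees is a quick start.
- bleed_cap: The bleed cap; origin at the centre of its lower rim, axes as for cap_mid.
- oil_can: White oil bottle with a red spout, 49 mm diameter, 152 mm tall, standing on the bench to the left of the riser; origin at the centre of its underside. To be left alone.
- driver: Screwdriver with a green handle, 170 mm long, 26 mm thick, lying on the bench to the right of the riser; origin under its middle, x along it to the blade. To be left alone.
- sleeve: Dark turned steel sleeve, 35 mm diameter, 64 mm tall, standing at the back of the riser; origin at the centre of its underside. To be left alone.
- riser: Grey sheet-steel riser, fixed: deck 225 mm (x) by 300 mm (y), its top 175 mm above the bench; origin under its middle at bench height. The filter, the cap, the sleeve and the jar stand on it. To the robot's left of it stands a tall press, fixed, 0.7 m high: approach from the right and keep the arm clear of it.
- jar: Small brown jar with a yellow lid, 38 mm diameter, 53 mm tall, standing at the back of the riser; origin at the centre of its underside. To be left alone.

How it is judged:
By the outcome, as a careful person would: the job done as asked, in the order asked, and still so for the second after the job is handed in, while the arm keeps its last pose, push and grip.
It also fails if it takes over 61 s, if anything falls off the work surface, if the arm or the gripper's body presses on something with over 40 N, if the wrist force passes 120 N, or if a joint passes its speed limit or range.

## Robot

A 6-joint arm with a two-finger parallel gripper is mounted at the origin on a cart in front of the work surface, level with it; the furniture and walls round the work are solid. World frame = base frame: x ahead of the robot, y to its left, z up, the work surface at z = 0. Lengths are in m, angles in rad, forces in N, time in s.
With the tool pointing down it reaches from about 0.3 to 0.85 m from the base axis. Payload 4.2 kg.
Tool frame: the origin (TCP) lies at the very end of the fingers, on their centre line; the grasp point (between the pads) lies bot.hold_point_z behind it (bot.hold_point_z is the distance from the TCP to the grasp point, in m); y points along the fingers, x is the direction in which the jaws open and shut, and the axes are right-handed (so a half turn about y gives the same grasp; the last joint's range is limited). The gripper opens to 91 mm and grips with 3 to 60 N. Pads are 32 mm wide; open, the fingers measure 118 mm over their backs; the gripper's body (76 mm by 178 mm) begins 60 mm behind the grasp point.
Start: joints at [-1.287, 0.32, 1.565, -0, 1.257, -0.02], TCP at [0.172, -0.549, 0.214] pointing down, gripper open.
Joint ranges: [-3.11, 3.11], [-0.84, 2.01], [0.21, 2.61], [-1.34, 4.49], [0.05, 2.63], [-2.56, 2.56]. Speed limits (rad/s): [2.57, 2.57, 3.14, 3.14, 3.14, 3.14].

## Interface

Orientations are given as a rotation vector (axis times angle).
In Python, from station import bot gives the robot as it stands. Calls block until the motion is done:
- bot.goto(position, orientation): joint-space move of the TCP to a pose.
- bot.move_straight(position, rate=0.15, frame=None, contact_N=None): straight line of the TCP; frame=None keeps the orientation; rate is the mean speed in m/s. With contact_N (N) it stops when the force on the tool has changed by that much, and returns True; else False.
- bot.set_joints(angles): joint-space move.
- bot.gripper_to(opening, effort=None): opening from 0.0 (shut) to 1.0 (fully open); effort is the grip in N (None keeps the last); returns when the fingers have stopped.
- bot.pause(seconds).
- bot.solve_ik(position, orientation): joint angles nearest the present ones, or None.
- bot.grab_frame(name): name is "scene" or "top"; returns a dict with "color" (480x640x3 uint8, red, green, blue), "range_z" (480x640 float32, m along the optical axis (not along the pixel's ray), 0 where there is no reading), "vfov" (degrees; the focal length in pixels is half the picture's height over the tangent of half this angle, whatever the lens; pixels are square), "cx", "cy" (the principal point, pixels), "R" (3x3) and "t" (3): a world point X has camera coordinates R X + t. Camera axes: x right, y down, z forward; pixel columns grow to the right and rows downward; lengths in m; the calibration is good to about 2 mm. A picture is of the moment at which its call begins.
A pose or a line that the arm cannot do raises bot.MotionError and nothing moves.
- bot.hand_in(): hands the job in, once; it reports no verdict.
Readings, each from a call of its own:
- bot.read_time_s(): time.
- bot.read_joint_pos(): joint angles.
- bot.read_qvel(): joint speeds.
- bot.read_tau(): joint torques, N m.
- bot.read_eef_pos(): TCP position.
- bot.read_orientation(): TCP orientation.
- bot.read_force(): force on the tool from outside, world axes, zero at the start.
- bot.read_torque(): the same for the moment, N m.
- bot.read_finger_gap(): opening from 0.0 (shut) to 1.0 (fully open).
Only numpy, scipy, OpenCV 4.12 (cv2) and the standard library are available. Lean on these libraries where they do the work, as an engineer would, in place of code of your own. Each camera call takes 0.05 s, during which the arm holds its last target.

## Working session

There is one attempt and no reset: what is moved stays moved. The work goes in short steps, each a Python script; the robot and the scene stay as the last script left them, time stands still between calls to the robot, and variables do not carry over. Pictures are saved under pics/ and viewed, and the job is handed in when it is done.

```bash
ls; mkdir -p pics; cat > h.py <<'E'
import numpy as np, cv2
from station import bot
def save(n,f):
    cv2.imwrite(f'pics/{n}.png',cv2.cvtColor(f['color'],cv2.COLOR_RGB2BGR))
    np.savez(f'pics/{n}.npz',**f)
def load(n): return dict(np.load(f'pics/{n}.npz'))
def ray(f,u,v):
    F=240/np.tan(np.radians(f['vfov'])/2)
    d=np.array([(u-f['cx'])/F,(v-f['cy'])/F,1.]); return d
def at_z(f,u,v,z):
    d=f['R'].T@ray(f,u,v); c=-f['R'].T@f['t']; return c+d*(z-c[2])/d[2]
def at_d(f,u,v):
    d=ray(f,u,v)*f['range_z'][int(round(v)),int(round(u))]; return f['R'].T@(d-f['t'])
def proj(f,X):
    F=240/np.tan(np.radians(f['vfov'])/2); c=f['R']@np.asarray(X)+f['t']; return F*c[0]/c[2]+f['cx'],F*c[1]/c[2]+f['cy']
E
python3 - <<'E'
from h import *
print(bot.read_time_s(),bot.hold_point_z,bot.read_eef_pos(),bot.read_orientation())
for n in("scene","top"):
    f=bot.grab_frame(n); save(n+'0',f); print(n,f['vfov'],f['cx'],f['cy'],-f['R'].T@f['t'],f['R'][2])
E
```

```text
pics
0.0 0.0188 [ 0.17187925 -0.54816947  0.21310908] [-1.33662261  0.9835843  -0.98117178]
scene 55.7957677730509 317.2062558063504 239.83905127067158 [ 0.78958735 -0.929681    0.79675506] [-0.33737668  0.66318318 -0.66810556]
top 54.76797650062724 325.58784887050246 240.77126048324257 [ 0.2934661  -0.34893762  1.00581202] [ 0.20250514 -0.00968663 -0.97923329]
```

View pics/scene0.png

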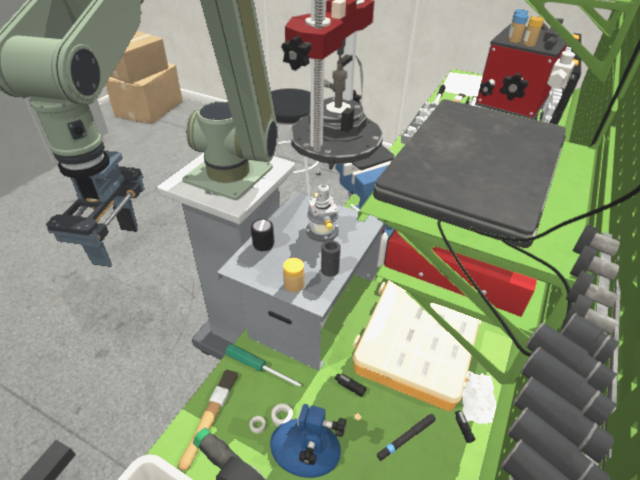

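View pics/top0.png

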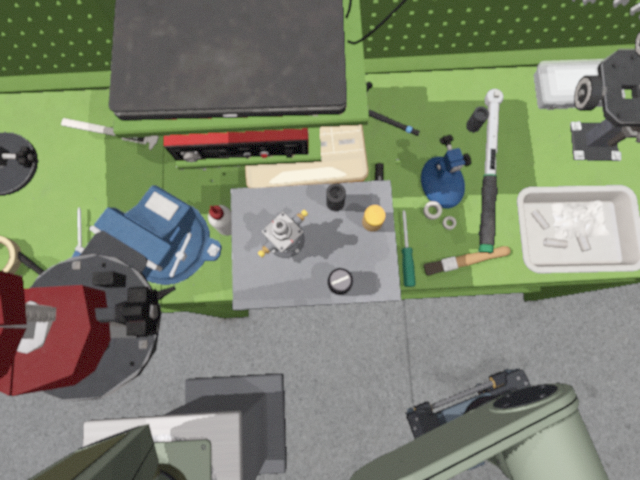

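```bash
python3 - <<'E'
from h import *
from scipy.spatial.transform import Rotation as R
print(R.from_rotvec(bot.read_orientation()).as_matrix().round(3))
E
```

```text
[[ 0.299 -0.     0.954]
 [-0.954  0.001  0.299]
 [-0.002 -1.     0.   ]]
```

```bash
python3 - <<'E'
from h import *
a=cv2.imread('pics/top0.png')
c=np.hstack([cv2.resize(a[195:275,245:325],(480,480),interpolation=cv2.INTER_CUBIC),cv2.resize(a[255:305,315,None].repeat(1,1) if 0 else a[255:305,315:365],(300,300),interpolation=cv2.INTER_CUBIC).copy() if 0 else cv2.copyMakeBorder(cv2.resize(a[255:305,315:365],(300,300),interpolation=cv2.INTER_CUBIC),0,180,0,0,cv2.BORDER_CONSTANT)])
cv2.imwrite('pics/c1.png',c)
b=cv2.imread('pics/scene0.png')
cv2.imwrite('pics/c2.png',cv2.resize(b[175:305,235:365],(598,598),interpolation=cv2.INTER_CUBIC))
E
```

```text
(no output)
```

View pics/c1.png

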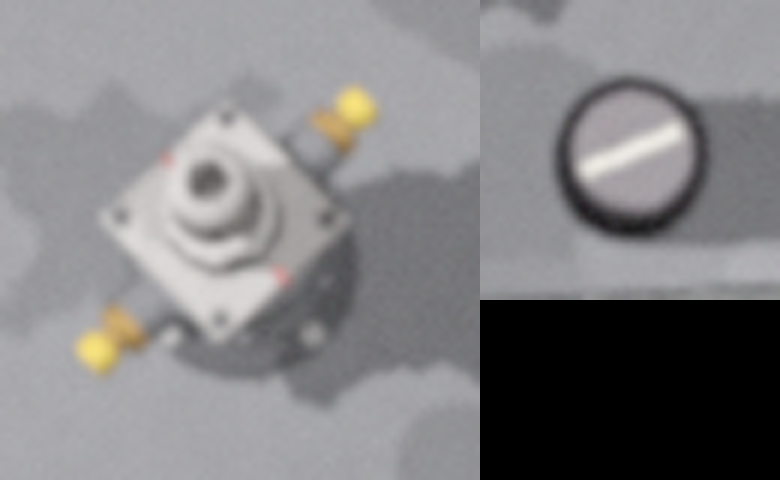

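View pics/c2.png

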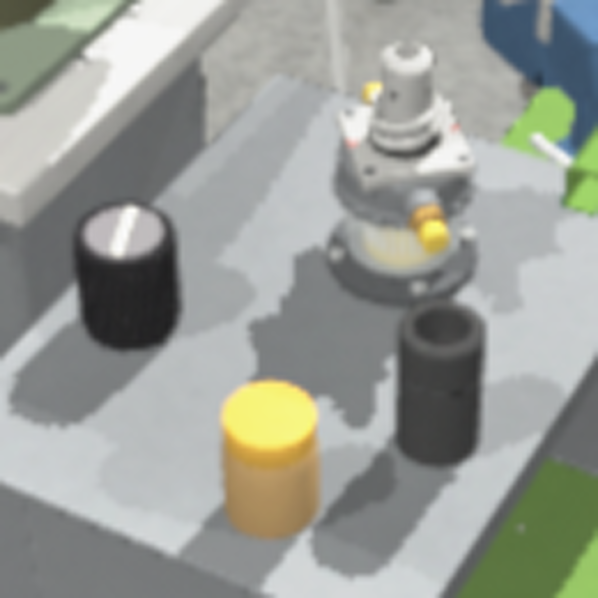

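```bash
python3 - <<'E'
from h import *
t=load('top0'); s=load('scene0')
T=lambda x,y:((x+.5)/6-.5+245,(y+.5)/6-.5+195)
C=lambda x,y:((x-480+.5)/6-.5+315,(y+.5)/6-.5+255)
S=lambda x,y:((x+.5)/4.6-.5+235,(y+.5)/4.6-.5+175)
P=lambda u,z,f=t: at_z(f,*u,z)
co=[P(T(*c),.245) for c in((228,103),(350,218),(218,342),(102,218))]
print('corners',np.round(co,4),'mean',np.mean(co,0).round(4),'sides',[round(float(np.linalg.norm(co[i]-co[i-1])),4) for i in range(4)])
print('stem',P(T(209,181),.2895), 'scene',P(S(408,50),.2895,s))
r=[P(T(*c),.245) for c in((167,158),(283,276))]; d=r[0]-r[1]; print('red',np.mean(r,0),np.linalg.norm(d),np.degrees(np.arctan2(d[1],d[0])))
r=[P(T(*c),.230) for c in((355,108),(98,352))]; d=r[0]-r[1]; print('ports',np.mean(r,0),np.linalg.norm(d),np.degrees(np.arctan2(d[1],d[0])))
for i in range(4):
    d=co[i]-co[i-1]; print(np.degrees(np.arctan2(d[1],d[0]))%90)
print('cap',P(C(632,149),.225),'scene',P(S(125,231),.225,s))
r=[P(C(*c),.225) for c in((580,170),(684,130))]; d=r[0]-r[1]; print('ridge',np.mean(r,0),np.linalg.norm(d),np.degrees(np.arctan2(d[1],d[0])))
r=[P(S(*c),.225,s) for c in((115,253),(133,208))]; d=r[0]-r[1]; print('ridge s',np.mean(r,0),np.linalg.norm(d),np.degrees(np.arctan2(d[1],d[0])))
print('dep', at_d(t,*C(632,149)),at_d(t,*T(250,300)),at_d(t,380,290))
for n,u,z in(('sleeve',(336,190),.239),('jar',(374,217),.228),('oil',(215,212),.152)): print(n,P(u,z),at_d(t,*u))
# depth top fits
for name,z0,z1,c,rad in(('captop',.215,.235,(0.29,-.43),.05),('stem',.283,.296,(.33,-.3),.08),('flange',.238,.249,(.38,-.3),.12),('sleeve',.233,.245,None,0)):
    F=240/np.tan(np.radians(t['vfov'])/2)
    v,u=np.mgrid[:480,:640]; Z=t['range_z']; X=np.stack([(u-t['cx'])/F*Z,(v-t['cy'])/F*Z,Z],-1)
    W=(X-t['t'])@t['R']; m=(W[...,2]>z0)&(W[...,2]<z1)&(u>235)&(u<395)&(v>185)&(v<305)
    print(name,m.sum(),W[m].mean(0) if m.any() else None, (W[m].min(0),W[m].max(0)) if m.any() else None)
E
```

```text
corners [[ 0.5052 -0.2863  0.245 ]
 [ 0.4699 -0.3193  0.245 ]
 [ 0.4366 -0.281   0.245 ]
 [ 0.4738 -0.2498  0.245 ]] mean [ 0.4714 -0.2841  0.245 ] sides [0.0482, 0.0483, 0.0507, 0.0486]
stem [ 0.47172875 -0.28416694  0.2895    ] scene [ 0.47070294 -0.28122051  0.2895    ]
red [ 0.47223607 -0.28418584  0.245     ] 0.047539177194442186 41.11966758186126
ports [ 0.47214678 -0.28361075  0.23      ] 0.1015991284426378 -48.48688553848241
40.63498069169055
43.01082880159535
40.979397020254055
40.00772132331026
cap [ 0.38691184 -0.37711468  0.225     ] scene [ 0.38529278 -0.37508791  0.225     ]
ridge [ 0.38663627 -0.37711847  0.225     ] 0.031492138890661873 107.8362921172863
ridge s [ 0.38468134 -0.37483319  0.225     ] 0.030223999217539287 -71.69142706001408
dep [ 0.38671474 -0.37705524  0.22664688] [ 0.4477294  -0.2904479   0.24640666] [ 0.36987442 -0.44944578  0.17477994]
sleeve [ 0.54054374 -0.37953305  0.239     ] [ 0.54516948 -0.38010585  0.2246439 ]
jar [ 0.49156851 -0.44273042  0.228     ] [ 0.49161092 -0.4427505   0.22783347]
oil [ 0.53789763 -0.14995239  0.152     ] [ 0.54640746 -0.14302477  0.12227475]
captop 1261 [ 0.45116055 -0.38089496  0.22634325] (array([ 0.36490764, -0.46094091,  0.21518292]), array([ 0.54944819, -0.24079899,  0.23499701]))
stem 114 [ 0.47137572 -0.28404826  0.28791641] (array([ 0.46099828, -0.29440719,  0.28307126]), array([ 0.48243296, -0.27340796,  0.2917648 ]))
flange 717 [ 0.47678101 -0.29622518  0.24330564] (array([ 0.43805798, -0.39489147,  0.23804169]), array([ 0.54864403, -0.25042717,  0.24877651]))
sleeve 809 [ 0.48182091 -0.30395631  0.23988775] (array([ 0.43457768, -0.39530974,  0.23306107]), array([ 0.54918605, -0.24111508,  0.24499785]))
```

```bash
cat >> h.py <<'E'
from scipy.spatial.transform import Rotation as Rot
def ori(deg):
    a=np.radians(deg); c,s=np.cos(a),np.sin(a)
    return Rot.from_matrix(np.array([[c,0,-s],[s,0,c],[0,-1,0]])).as_rotvec()
def st(tag=''):
    M=Rot.from_rotvec(bot.read_orientation()).as_matrix()
    print(tag,'t%.2f'%bot.read_time_s(),'p',bot.read_eef_pos().round(4),'yaw %.1f'%np.degrees(np.arctan2(M[1,0],M[0,0])),'tilt',M[:2,1].round(3),'F',np.round(bot.read_force(),1),'M',np.round(bot.read_torque(),2),'gap %.3f'%bot.read_finger_gap(),flush=True)
CAP=np.array([.3861,-.3760]); FIL=np.array([.4712,-.2827])
E
python3 - <<'E'
from h import *
for n,xy,z,yaws in(('cap',CAP,.1832,(32,-58)),('cap',CAP,.32,(32,-58)),('fil',FIL,.34,(70,)),('fil',FIL,.2532,(70,0,-60,-125,-140))):
    for y in yaws:
        q=bot.solve_ik([*xy,z],ori(y)); print(n,y,None if q is None else np.round(q,2))
E
```

```text
cap 32 [-0.79  0.29  1.7  -0.    1.16 -1.35]
cap -58 [-0.79  0.29  1.7   0.    1.16  0.22]
cap 32 [-0.79  0.21  1.45 -0.    1.48 -1.35]
cap -58 [-0.79  0.21  1.45  0.    1.48  0.22]
fil 70 [-0.56  0.23  1.38  0.    1.53 -1.78]
fil 70 [-0.56  0.26  1.55  0.    1.33 -1.78]
fil 0 [-0.56  0.26  1.55  0.    1.33 -0.56]
fil -60 [-0.56  0.26  1.55 -0.    1.33  0.49]
fil -125 [-0.56  0.26  1.55  0.    1.33  1.62]
fil -140 [-0.56  0.26  1.55  0.    1.33  1.88]
```

```bash
python3 - <<'E'
from h import *
p=bot.read_eef_pos()
bot.move_straight([p[0],p[1],.33],rate=.3)
bot.goto([*CAP,.33],ori(32)); st('above')
bot.move_straight([*CAP,.195],rate=.25)
c=bot.move_straight([*CAP,.1835],rate=.08,contact_N=8); st('down %s'%c)
bot.gripper_to(.0,effort=5); st('sq1')
bot.gripper_to(.75); 
q=np.array(bot.read_joint_pos()); q[5]+=np.pi/2; bot.set_joints(q); st('rot')
bot.gripper_to(.0,effort=5); st('sq2')
bot.gripper_to(1.0)
bot.move_straight([*CAP,.30],rate=.3)
bot.goto([.20,-.5,.33],ori(-58)); st('away')
for n in("scene","top"): save(n+'1',bot.grab_frame(n))
a=cv2.imread('pics/top1.png'); b=cv2.imread('pics/scene1.png')
c=np.hstack([cv2.resize(a[255:305,315:365],(400,400),interpolation=cv2.INTER_CUBIC),cv2.resize(b[210:260,238:288],(400,400),interpolation=cv2.INTER_CUBIC)])
cv2.imwrite('pics/c3.png',c)
E
```

```text
above t1.84 p [ 0.3856 -0.3762  0.3291] yaw 31.9 tilt [-0.002  0.001] F [ 0.3  0.2 -0.1] M [-0.04 -0.2  -0.04] gap 0.999
down False t2.83 p [ 0.3863 -0.3763  0.1843] yaw 32.0 tilt [ 0.001 -0.001] F [-0.9 -0.2 -0.1] M [ 0.01 -0.19  0.02] gap 1.000
sq1 t3.60 p [ 0.3859 -0.3762  0.1835] yaw 32.0 tilt [-0. -0.] F [-1.7 -0.6 -0.6] M [-0.11  0.06 -0.01] gap 0.482
rot t5.56 p [ 0.3861 -0.3759  0.1835] yaw -58.0 tilt [-0.  0.] F [-0.2 -1.2 -0.6] M [-0.02 -0.02 -0.01] gap 0.754
sq2 t6.05 p [ 0.3863 -0.3762  0.1835] yaw -58.0 tilt [ 0. -0.] F [ 0.6 -0.5 -0.1] M [-0.1  -0.11 -0.02] gap 0.485
away t8.34 p [ 0.2006 -0.4993  0.329 ] yaw -58.0 tilt [0.    0.002] F [ 0.1 -0.7 -0.6] M [ 0.02 -0.01 -0.02] gap 1.004
```

View pics/c3.png

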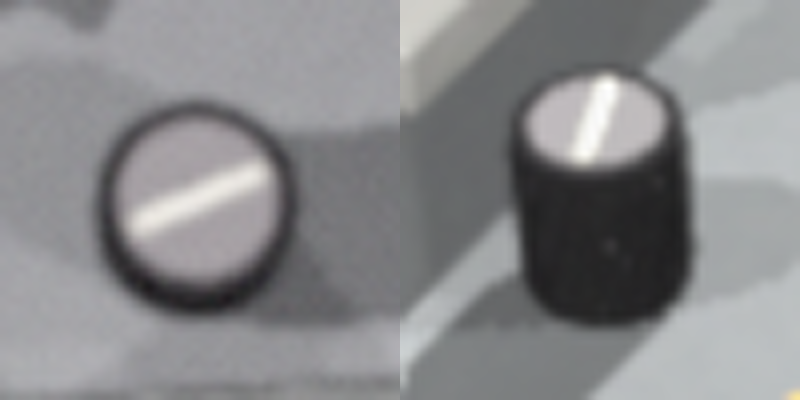

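```bash
python3 - <<'E'
from h import *
t=load('top1'); s=load('scene1')
A=lambda x,y:((x+.5)/8-.5+315,(y+.5)/8-.5+255)
B=lambda x,y:((x-400+.5)/8-.5+238,(y+.5)/8-.5+210)
for f,K,e,o in((t,A,((131,229),(267,168)),(197,197)),(s,B,((581,158),(607,78)),(597,121))):
    r=[at_z(f,*K(*c),.225) for c in e]; d=r[1]-r[0]
    print('centre',at_z(f,*K(*o),.225),'ridge',np.mean(r,0),np.linalg.norm(d),np.degrees(np.arctan2(d[1],d[0]))%180)
# mask-based: grey disc vs dark
for f,(x0,y0,x1,y1) in((t,(322,262,357,297)),(s,(250,215,276,234))):
    c=f['color'][y0:y1,x0:x1].astype(int); g=cv2.resize(c.astype(np.uint8),None,fx=8,fy=8,interpolation=cv2.INTER_CUBIC).mean(2)
    m=(g>95).astype(np.uint8); n,l,S,C=cv2.connectedComponentsWithStats(m)
    h,w=m.shape; i=l[h//2,w//2]; u,v=C[i]; u=(u+.5)/8-.5+x0; v=(v+.5)/8-.5+y0; print('mask',S[i],u,v,at_z(f,u,v,.225))
E
```

```text
centre [ 0.38736981 -0.37590734  0.225     ] ridge [ 0.38703742 -0.37633405  0.225     ] 0.03160783532926132 110.95531720162566
centre [ 0.3857568  -0.37435466  0.225     ] ridge [ 0.38442326 -0.37356073  0.225     ] 0.03073177283671032 110.98826446302539
mask [   58    58   168   170 22530] 339.2206446959609 279.38694518419885 [ 0.38702856 -0.3759423   0.225     ]
mask [    0     0   208   152 23581] 262.83027384334844 222.20310048344007 [ 0.38273203 -0.36734741  0.225     ]
```

```bash
cat >> h.py <<'E'
CAP=np.array([.3862,-.3762]); FIL=np.array([.4711,-.2840])
E
python3 - <<'E'
from h import *
bot.goto([*CAP,.30],ori(-58)); st('above')
bot.move_straight([*CAP,.1835],rate=.2); st('down')
bot.gripper_to(.0,effort=30); st('grip')
bot.move_straight([*CAP,.33],rate=.2); st('lift')
bot.goto([*FIL,.33],ori(10)); 
bot.goto([*FIL,.33],ori(69)); st('over')
bot.move_straight([*FIL,.315],rate=.1); bot.pause(.3);st('over')
for n in("scene","top"): save(n+'2',bot.grab_frame(n))
a=cv2.imread('pics/top2.png'); b=cv2.imread('pics/scene2.png')
c=np.hstack([cv2.resize(a[185:285,235:335],(400,400),interpolation=cv2.INTER_CUBIC),cv2.resize(b[140:260,260:380],(400,400),interpolation=cv2.INTER_CUBIC)])
cv2.imwrite('pics/c4.png',c)
E
```

```text
above t9.34 p [ 0.386  -0.3765  0.3002] yaw -58.0 tilt [-0.    -0.001] F [-0.8  0.3  0.5] M [ 0.    0.   -0.04] gap 1.001
down t10.07 p [ 0.3862 -0.3774  0.1846] yaw -58.1 tilt [ 0.001 -0.001] F [ 0.6 -0.7  0.3] M [-0.04 -0.01  0.01] gap 0.999
grip t10.87 p [ 0.3863 -0.3762  0.1835] yaw -58.0 tilt [0. 0.] F [ 0.9 -0.6  0.4] M [-0.02 -0.02 -0.01] gap 0.474
lift t11.75 p [ 0.3856 -0.3756  0.3283] yaw -58.0 tilt [-0.002  0.002] F [-0.5  0.8 -3.7] M [-0.01 -0.05 -0.01] gap 0.480
over t13.62 p [ 0.4708 -0.2844  0.3299] yaw 68.9 tilt [-0.  0.] F [ 0.1  0.  -2.8] M [ 0.03 -0.14  0.01] gap 0.475
over t14.22 p [ 0.4713 -0.2841  0.3155] yaw 69.0 tilt [ 0.001 -0.   ] F [ 0.3  0.2 -3.8] M [ 0.11 -0.12  0.01] gap 0.477
```

View pics/c4.png

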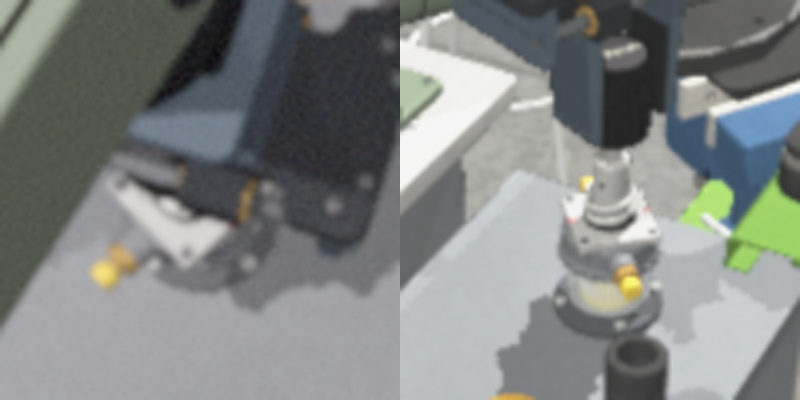

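The scene crop shows the held cap (black, around 630,110) right above the stem (about 613,165), and nothing nearby is touching. Lowering with contact stop.

```bash
python3 - <<'E'
from h import *
c=bot.move_straight([*FIL,.281],rate=.1,contact_N=6); st('a %s'%c)
if not c:
    c=bot.move_straight([*FIL,.256],rate=.03,contact_N=7); st('b %s'%c)
bot.pause(.2); st()
save('scene3',bot.grab_frame('scene'))
b=cv2.imread('pics/scene3.png')
cv2.imwrite('pics/c5.png',cv2.resize(b[140:260,260:380],(600,600),interpolation=cv2.INTER_CUBIC))
E
```

```text
a False t14.82 p [ 0.4712 -0.2841  0.2811] yaw 69.0 tilt [-0. -0.] F [ 0.1  0.2 -2.8] M [ 0.05 -0.2   0.04] gap 0.476
b True t15.45 p [ 0.4711 -0.284   0.2619] yaw 69.0 tilt [-0.  0.] F [-0.   0.5  4.4] M [ 0.08 -0.13  0.  ] gap 0.474
 t15.65 p [ 0.4711 -0.2839  0.2619] yaw 69.0 tilt [-0.  0.] F [-0.9  0.3  6.2] M [ 0.09 -0.11  0.02] gap 0.478
```

View pics/c5.png

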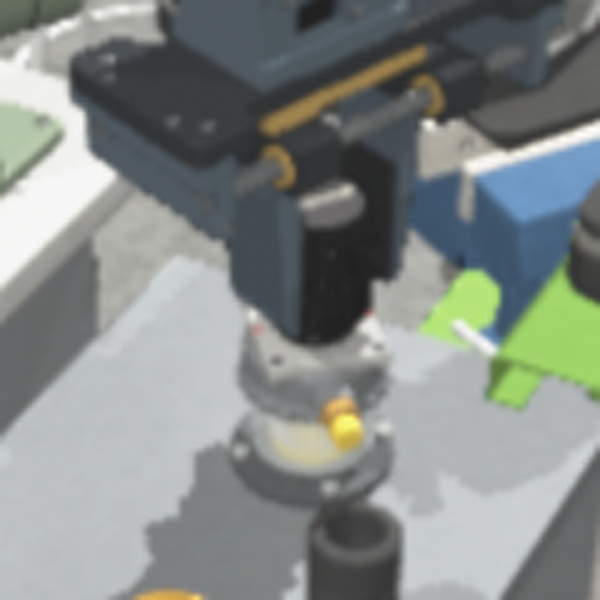

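```bash
cat >> h.py <<'E'
def turn(cum, rate=.002, z=None, mid=.0004):
    zz=max(.2619+mid-.018*cum/360,.2530) if z is None else z
    bot.move_straight([*FIL,zz],rate=rate,frame=ori(69-cum)); st('cum %g z %.4f'%(cum,zz))
E
python3 - <<'E'
from h import *
for c in (15,40,70,100):
    turn(c)
    if abs(bot.read_torque()[2])>.35 or np.linalg.norm(bot.read_force())>25: print('stop');break
E
```

```text
cum 15 z 0.2616 t16.29 p [ 0.4713 -0.2842  0.2615] yaw 54.1 tilt [ 0. -0.] F [ 1.7 -1.1  0. ] M [-0.14 -0.3   0.01] gap 0.474
cum 40 z 0.2603 t16.88 p [ 0.471  -0.2839  0.2602] yaw 29.1 tilt [-0.  0.] F [ 0.1 -0.5 -0.5] M [ 0.02 -0.14 -0.05] gap 0.479
cum 70 z 0.2588 t17.55 p [ 0.471  -0.2839  0.2587] yaw -0.9 tilt [-0.  0.] F [-0.1 -0.7  1.3] M [-0.03 -0.12  0.02] gap 0.478
cum 100 z 0.2573 t18.23 p [ 0.471  -0.284   0.2572] yaw -30.9 tilt [-0.  0.] F [ 0.1 -0.5 -0.5] M [-0.01 -0.06  0.05] gap 0.477
```

```bash
python3 - <<'E'
from h import *
for c in (130,160,180):
    turn(c)
    if abs(bot.read_torque()[2])>.3 or np.linalg.norm(bot.read_force())>25: print('stop');break
else:
    for c in np.arange(183,208,3):
        turn(c,rate=.0004) if max(.2623-.018*c/360,.253)<bot.read_eef_pos()[2]-.0001 else (bot.set_joints(bot.solve_ik([*FIL,.2530],ori(69-c))),bot.pause(.15),st('cum %g'%c))
        if max(abs(bot.read_torque()[2]) for _ in range(3))>.25 or np.linalg.norm(bot.read_force())>25: print('stop');break
E
```

```text
cum 130 z 0.2558 t18.90 p [ 0.4711 -0.284   0.2558] yaw -60.9 tilt [-0.  0.] F [0.  0.1 0.2] M [-0.    0.01  0.06] gap 0.477
cum 160 z 0.2543 t19.57 p [ 0.471  -0.284   0.2542] yaw -90.9 tilt [-0.  0.] F [ 0.4 -0.3 -0.2] M [ 0.03 -0.02 -0.01] gap 0.476
cum 180 z 0.2533 t20.07 p [ 0.4712 -0.284   0.2535] yaw -110.9 tilt [ 0. -0.] F [-0.   0.2  1.8] M [ 0.09  0.06 -0.02] gap 0.481
cum 183 z 0.2532 t20.32 p [ 0.4713 -0.2841  0.2535] yaw -113.9 tilt [ 0.001 -0.   ] F [-0.9 -0.3  2.4] M [ 0.1   0.01 -0.07] gap 0.479
cum 186 z 0.2530 t20.57 p [ 0.4713 -0.2841  0.2535] yaw -116.9 tilt [ 0.001 -0.001] F [ 0.3 -0.8  3.9] M [ 0.11  0.05 -0.05] gap 0.478
cum 189 z 0.2530 t20.82 p [ 0.4714 -0.2842  0.2535] yaw -119.9 tilt [ 0.001 -0.001] F [-0.8  0.4  5.8] M [ 0.12  0.09 -0.12] gap 0.474
cum 192 z 0.2530 t21.07 p [ 0.4714 -0.2842  0.2535] yaw -122.9 tilt [ 0.001 -0.001] F [1.  0.4 4.9] M [ 0.09  0.02 -0.06] gap 0.479
cum 195 z 0.2530 t21.32 p [ 0.4714 -0.2843  0.2535] yaw -125.8 tilt [ 0.001 -0.001] F [ 0.4 -0.7  5.5] M [0.02 0.   0.06] gap 0.478
cum 198 z 0.2530 t21.57 p [ 0.4714 -0.2843  0.2535] yaw -128.8 tilt [ 0.001 -0.001] F [-0.2  0.5  5.5] M [0.02 0.01 0.45] gap 0.478
stop
```

```bash
python3 - <<'E'
from h import *
for i in range(4): bot.pause(.15); st()
f=bot.grab_frame('scene'); save('scene4',f)
b=cv2.imread('pics/scene4.png')
cv2.imwrite('pics/c6.png',cv2.resize(b[160:250,275:365],(600,600),interpolation=cv2.INTER_CUBIC))
E
```

```text
t21.73 p [ 0.4714 -0.2843  0.2535] yaw -128.8 tilt [ 0.001 -0.001] F [ 0.  -0.5  5. ] M [0.09 0.05 0.45] gap 0.478
 t21.88 p [ 0.4714 -0.2843  0.2535] yaw -128.8 tilt [ 0.001 -0.001] F [-0.1  0.3  5.4] M [0.07 0.03 0.44] gap 0.473
 t22.02 p [ 0.4714 -0.2843  0.2535] yaw -128.8 tilt [ 0.001 -0.001] F [-0.4 -0.8  5.8] M [ 0.09 -0.02  0.37] gap 0.478
 t22.18 p [ 0.4714 -0.2843  0.2535] yaw -128.8 tilt [ 0.001 -0.001] F [ 0.2 -0.4  5.3] M [0.01 0.01 0.4 ] gap 0.474
```

View pics/c6.png

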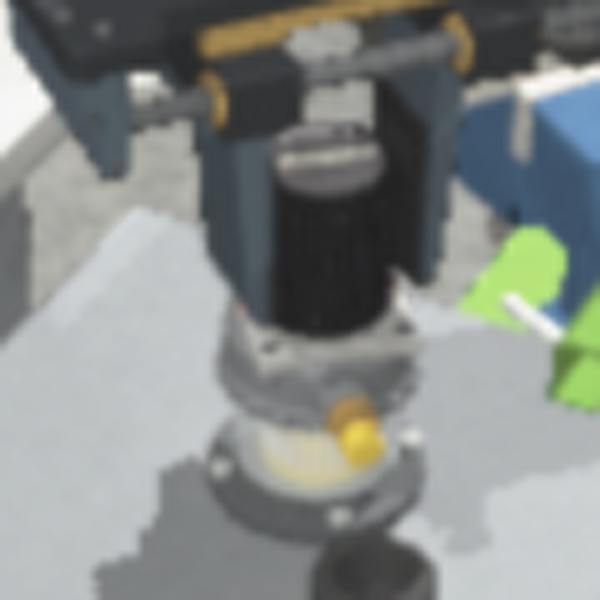

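```bash
python3 - <<'E'
from h import *
f=load('scene4'); S=lambda x,y:((x+.5)/6.6667-.5+275,(y+.5)/6.6667-.5+160)
r=[at_z(f,*S(*c),.295) for c in((283,160),(368,152))]; d=r[1]-r[0]; print('ridge',np.mean(r,0),np.linalg.norm(d),np.degrees(np.arctan2(d[1],d[0])))
h=-127.5
for b in (10,35,62,90):
    bot.move_straight([*FIL,.2534+.0042*b/90],rate=.002,frame=ori(h+b)); st('back %g'%b)
    if np.linalg.norm(bot.read_force())>25: break
bot.pause(.3); st('end')
f=bot.grab_frame('scene'); save('scene5',f)
b=cv2.imread('pics/scene5.png')
cv2.imwrite('pics/c7.png',cv2.resize(b[160:250,275:365],(600,600),interpolation=cv2.INTER_CUBIC))
E
```

```text
ridge [ 0.470545   -0.28073112  0.295     ] 0.02502312673520619 38.08897342288279
back 10 t22.67 p [ 0.4711 -0.2839  0.2535] yaw -117.5 tilt [-0.  0.] F [ 0.7 -0.5  0.6] M [ 0.04 -0.09  0.02] gap 0.478
back 35 t23.25 p [ 0.4707 -0.2838  0.2543] yaw -92.6 tilt [-0.001  0.001] F [-0.4 -0.  -1.4] M [ 0.06  0.01 -0.03] gap 0.476
back 62 t23.88 p [ 0.4708 -0.2838  0.2558] yaw -65.6 tilt [-0.001  0.001] F [-1.2  0.1 -2.7] M [0.05 0.02 0.05] gap 0.481
back 90 t24.52 p [ 0.471  -0.284   0.2574] yaw -37.6 tilt [-0.  0.] F [ 0.7  0.4 -3. ] M [-0.03 -0.05 -0.03] gap 0.478
end t24.82 p [ 0.4711 -0.284   0.2576] yaw -37.5 tilt [-0.  0.] F [ 0.1 -0.  -2.9] M [-0.01 -0.06  0.01] gap 0.476
```

View pics/c7.png

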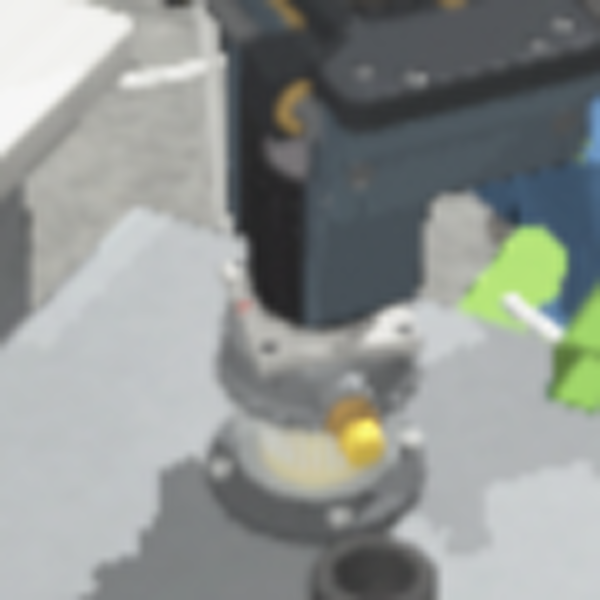

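```bash
python3 -c "
import cv2
b=cv2.imread('pics/scene5.png');cv2.imwrite('pics/s5.png',b)"
```

```text
(no output)
```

View pics/s5.png

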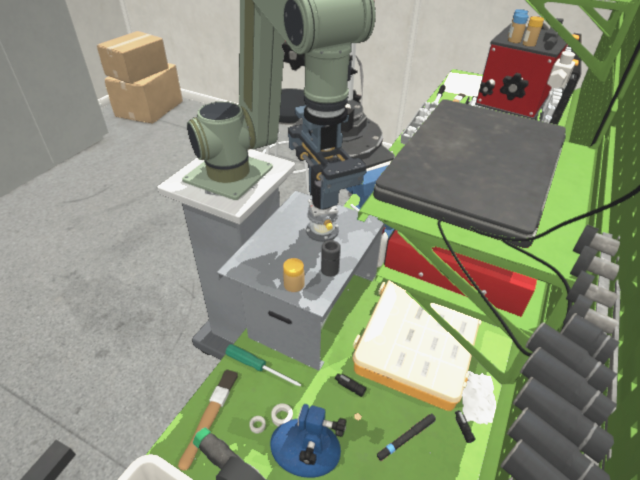

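```bash
python3 - <<'E'
from h import *
st(); bot.hand_in()
E
```

```text
t24.87 p [ 0.4711 -0.284   0.2576] yaw -37.5 tilt [-0.  0.] F [ 1.  -0.1 -3.1] M [-0.01 -0.01  0.04] gap 0.476
the job is handed in; nothing more can be done
```

The bleed cap went home on the flange against the thread stop. I then backed it off a quarter turn, and it is still gripped at about 30 N at that setting. I handed the job in at 24.9 s.

- **Stop:** I turned the cap 198° clockwise. The turning torque jumped from about 0.06 to a steady 0.37–0.45 N m at tool yaw −128.8°. From the pictures I had predicted home at about −128°. The rim was on the flange with about 5.5 N of push, and I turned it no further.
- **Back-off:** The tool turned 90° back, counted from −127.5° (my estimate of home), and finished at yaw −37.5°. The rim is about 4.1 mm above the flange, within the 3.5–5 mm you gave. The force left on the tool is about 3 N, which is the cap's own weight, and the turning torque is near zero.
- **Less certain:** A rough ridge reading at home gave 38°, against 41° for the index lines. The picture was coarse, so I went by the torque stop. At the final setting the gripper hides the ridge, so the quarter turn rests on the tool angle. Torque stayed near zero during the back-off, and I saw no sign of slip.
- **Other items:** The sleeve, jar and screwdriver look unmoved in the last picture. The oil bottle is not visible in it, but the arm never went near it.

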